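# Snap the blue retainer cap into its sensor cell

## Robot

A 7-joint arm with a two-finger parallel gripper is mounted at the origin on the work surface. World frame = base frame: x ahead of the robot, y to its left, z up, the work surface at z = 0. Lengths are in mm, angles in rad, forces in N, time in s.
With the tool pointing down it reaches from about 350 to 900 mm from the base axis. Payload 8.1 kg.
Tool frame: the origin (TCP) lies midway between the tips of the shut fingers; the grasp point (between the pads) lies 19 mm behind it; z points along the fingers, y is the direction in which the jaws open and shut (so a half turn about z gives the same grasp; the last joint's range is limited). The gripper opens to 92 mm and grips with 3 to 60 N. Pads are 19 mm wide; open, the fingers measure 130 mm over their backs; the gripper's body (75 mm by 190 mm) begins 47 mm behind the grasp point.
Start: joints at [1.137, 0.434, 0.025, 1.573, -0.012, 1.134, -0.075], TCP at [202.977, -591.138, 190.142] pointing down, gripper open.
Joint ranges: [-2.62, 2.62], [-0.44, 2.09], [-1.27, 1.32], [0.08, 2.57], [-1.32, 4.46], [0.12, 2], [-2.74, 2.74]. Speed limits (rad/s): [2.22, 2.22, 3.01, 3.01, 3.14, 3.14, 3.14].

## Interface

Orientations are given as [roll, pitch, yaw] about the fixed x, y, z axes, in that order (R = Rz(yaw) Ry(pitch) Rx(roll)).
In Python, from cell import * gives the robot as it stands. Calls block until the motion is done:
- move_to(position, orientation): joint-space move of the TCP to a pose.
- line_to(position, velocity=150, attitude=None): straight line of the TCP; attitude=None keeps the orientation; velocity is the mean speed in mm/s.
- move_j(angles): joint-space move.
- gripper_to(opening, grasp_force=None): finger opening in mm; grasp_force is the grip in N (None keeps the last); returns when the fingers have stopped.
- dwell(seconds).
- ik(position, orientation): joint angles nearest the present ones, or None.
- capture(name): name is "scene" or "top"; returns a dict with "pixels" (420x560x3 uint8, red, green, blue), "intrinsics" (3x3 intrinsics, pixels), "k1" (the pictures are not rectified: a ray, as slopes to the right and down, at radius r is drawn at 1 + k1 r^2 times it, then the intrinsics apply), "rvec" (rotation vector, rad) and "tvec" (3), from world to camera coordinates, as OpenCV has them. Camera axes: x right, y down, z forward; pixel columns grow to the right and rows downward; lengths in mm; the calibration is good to about 2 mm. A picture is of the moment at which its call begins. There is no depth.
A pose or a line that the arm cannot do raises MotionError and nothing moves.
- close_job(): hands the job in, once; it reports no verdict.
Readings, each from a call of its own:
- read_time(): time.
- read_q(): joint angles.
- read_qvel(): joint speeds.
- read_joint_efforts(): joint torques, N m.
- read_tcp_pos(): TCP position.
- read_orientation(): TCP orientation.
- read_force(): force on the tool from outside, world axes, zero at the start.
- read_wrist_torque(): the same for the moment, N m.
- read_gripper_width(): finger opening in mm.
Only numpy, scipy, OpenCV 4.12 (cv2) and the standard library are available. Lean on these libraries where they do the work, as an engineer would, in place of code of your own. Each camera call takes 0.05 s, during which the arm holds its last target.

## Task

On the calibration bench, take the orange-handled pusher and press straight down with its foot on the blue snap-in cap until the cap is fully home in its sensor cell. Leave the yellow cap standing up as it is, then stand the pusher upright on the bench again and let go of it.

Things in the scene. Friction and masses are not known exactly. Their poses are not given: they have to be found in the camera images.
- pusher: Loose hand pusher standing upright on the bench, 120 mm tall, about 150 g: round orange plastic handle 27 mm in diameter (52 to 120 mm up), below it a steel stem 14 mm and a collar 28 mm in diameter, and a flat black rubber foot, a disc 34 mm in diameter, 10 mm thick. Origin: centre of the foot's underside; z points up along the handle. Round: its yaw does not matter.
- blue_cap_top (a point): Centre of the flat top of the blue cap, a 40 mm disc in the recess of an aluminium cell fixed to the bench (68 mm round body on an 86 mm square plate, rim 45 mm above the bench). The top is 54 mm above the bench while up, 46 mm (1 mm above the rim) when home. Two cells of the same shape stand near it, in any order: one with a yellow cap standing up, one without a cap, its recess open.
- blue_cap (a joint): How far the blue cap has been pressed straight down: 0 = standing up, 0.008 (8 mm) = fully home, against a hard stop. Its clips resist with about 8 N all the way, and hold it at whatever depth it is left.
- yellow_cap (a joint): The same for the yellow cap of a neighbouring cell, at least 100 mm from the blue one centre to centre: 0 = standing up, as it must stay.
Not all that is in view belongs to the job. There is more than one size of the pusher; the one meant has the size given above.

How it is judged:
By the outcome, as a careful person would: the job done as asked, in the order asked, and still so for the second after the job is handed in, with the robot touching nothing.
It also fails if it takes over 42 s, if anything falls off the work surface, if the arm or the gripper's body presses on something with over 40 N, if the wrist force passes 120 N, or if a joint passes its speed limit or range.

## Working session

There is one attempt and no reset: what is moved stays moved. The work goes in short steps, each a Python script; the robot and the scene stay as the last script left them, time stands still between calls to the robot, and variables do not carry over. Pictures are saved under pics/ and viewed, and the job is handed in when it is done.

```bash
mkdir -p pics; ls; cat > h.py <<'E'
from cell import *
import numpy as np, cv2
def snap(n,f):
    c=capture(n); cv2.imwrite('pics/'+f+'.png',c['pixels'][:,:,::-1]); np.save('pics/'+f+'.npy',c,allow_pickle=True); return c
def load(f): return np.load('pics/'+f+'.npy',allow_pickle=True).item()
def ray(c,u,v):
    K=np.array(c['intrinsics']); k=float(c['k1'])
    d=np.array([(u-K[0,2])/K[0,0],(v-K[1,2])/K[1,1]]); s=d.copy()
    for _ in range(30): s=d/(1+k*(s@s))
    R=cv2.Rodrigues(np.array(c['rvec'],float))[0]; t=np.array(c['tvec'],float).ravel()
    return -R.T@t, R.T@np.array([s[0],s[1],1])
def onz(c,u,v,z):
    o,d=ray(c,u,v); return o+d*(z-o[2])/d[2]
def proj(c,P):
    K=np.array(c['intrinsics']);R=cv2.Rodrigues(np.array(c['rvec'],float))[0]
    p=R@np.array(P,float)+np.array(c['tvec'],float).ravel(); s=p[:2]/p[2]; s=s*(1+c['k1']*(s@s))
    return K[0,0]*s[0]+K[0,2],K[1,1]*s[1]+K[1,2]
E
python3 - <<'E'
from h import *
for n in("scene","top"):
    c=snap(n,n+'0'); print(n,c['k1'],ray(c,280,210),c['intrinsics'])
print(read_time(),read_orientation(),read_tcp_pos(),read_force())
E
```

```text
pics
scene -0.06716080801656664 (array([ 821.79422501, -263.4573319 ,  576.24944086]), array([-0.42817603,  0.45824822, -0.77896939])) [[424.77245169   0.         275.35760718]
 [  0.         424.77245169 210.02937568]
 [  0.           0.           1.        ]]
top -0.15097420191530966 (array([475.30992101,   7.19231798, 787.14595561]), array([ 0.05076022,  0.016576  , -0.99862982])) [[469.02732811   0.         276.5634597 ]
 [  0.         469.02732811 206.39123715]
 [  0.           0.           1.        ]]
0.1 [-3.14016231e+00  1.16778171e-04  3.30734981e-01] [ 202.78029827 -590.6425025   189.4291759 ] [ 1.07855945 -1.17869905  0.33053538]
```

View pics/scene0.png

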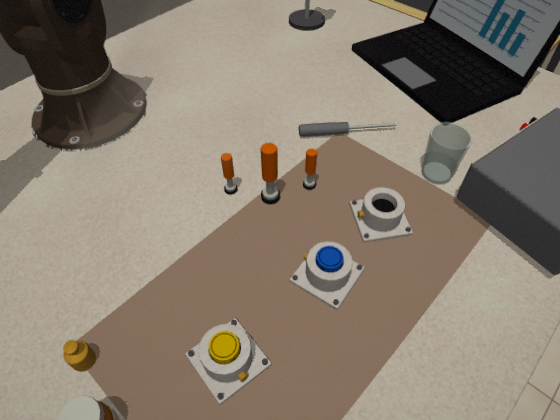

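View pics/top0.png

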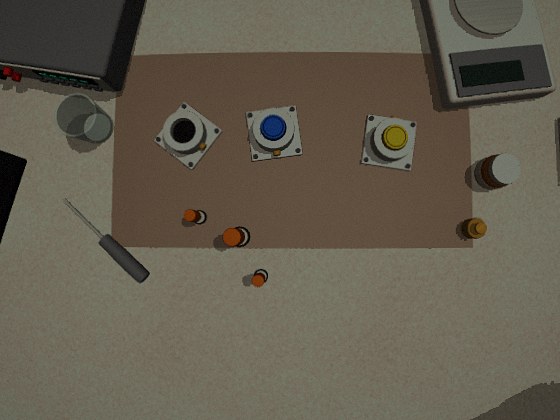

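The scene view shows three orange pushers. The middle one, handle top near (269,149), is clearly the largest. The blue cap is at (330,258), yellow at (224,347) and the open cell at (384,205). In the top view the big handle is near (234,237), the blue cap near (273,127) and the yellow near (396,137). Next I'll measure these.

```bash
python3 - <<'E'
from h import *
def blobs(c,lo,hi,amin=30):
    hsv=cv2.cvtColor(c['pixels'],cv2.COLOR_RGB2HSV); m=cv2.inRange(hsv,lo,hi)
    cs,_=cv2.findContours(m,cv2.RETR_EXTERNAL,cv2.CHAIN_APPROX_NONE)
    return [k[:,0,:] for k in cs if cv2.contourArea(k)>amin]
for n in('top','scene'):
    c=load(n+'0'); print(n)
    for nm,lo,hi,z in(('orange',(4,180,80),(14,255,255),120),('blue',(105,120,60),(125,255,255),54),('yellow',(22,180,80),(32,255,255),54)):
        for k in blobs(c,lo,hi):
            P=np.array([onz(c,u,v,z)[:2] for u,v in k]); (cc,r)=cv2.minEnclosingCircle(P.astype(np.float32))
            print(nm,len(k),k.min(0),k.max(0),'circ@z',np.round(cc,1),round(2*r,1))
E
python3 - <<'E'
import cv2
a=cv2.imread('pics/scene0.png')[120:300,200:430]; b=cv2.imread('pics/top0.png')[90:300,150:430]
cv2.imwrite('pics/s0z.png',cv2.resize(a,None,fx=3,fy=3,interpolation=2)); cv2.imwrite('pics/t0z.png',cv2.resize(b,None,fx=2.8,fy=2.8,interpolation=2))
E
```

```text
top
orange 32 [252 275] [263 286] circ@z [408.9  50.3] 16.7
orange 49 [223 228] [240 245] circ@z [471.1  87.6] 25.6
orange 31 [184 209] [195 220] circ@z [502.2 148.6] 16.9
blue 65 [261 115] [284 138] circ@z [645.7  31.1] 38.6
yellow 65 [384 125] [407 148] circ@z [ 630.  -164.1] 38.7
scene
orange 58 [221 153] [232 178] circ@z [454.4  16.4] 53.9
orange 59 [305 149] [316 174] circ@z [541.9 107.3] 54.2
orange 90 [261 143] [276 181] circ@z [495.1  64.7] 82.2
blue 80 [316 246] [342 271] circ@z [647.8  25.7] 44.1
yellow 91 [209 331] [239 363] circ@z [ 632.7 -167.5] 42.5
```

View pics/s0z.png

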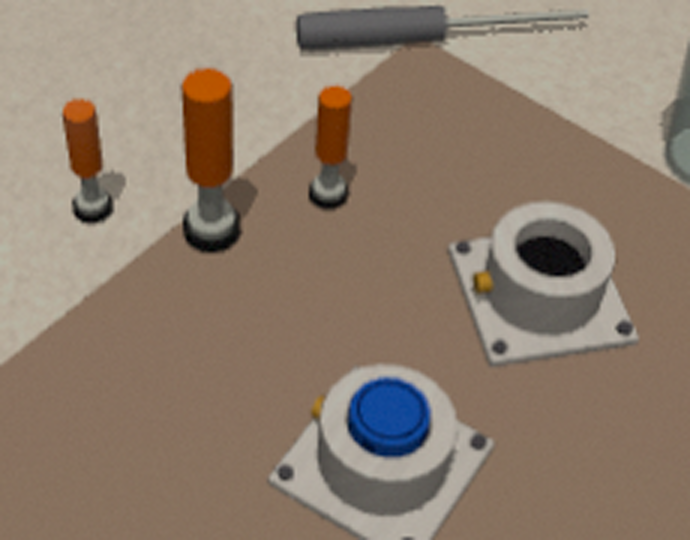

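View pics/t0z.png

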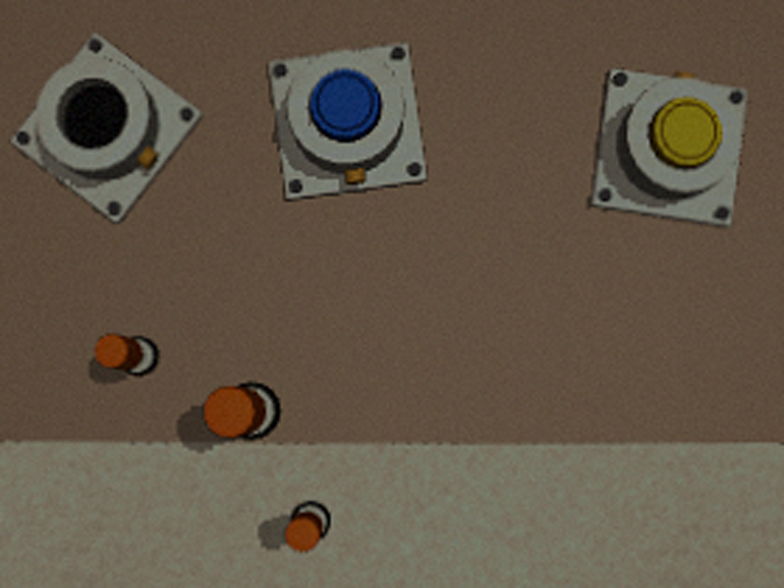

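```bash
python3 - <<'E'
from h import *
t=load('top0'); s=load('scene0')
a=cv2.imread('pics/scene0.png');b=cv2.imread('pics/top0.png')
def ring(img,c,x,y,z,d,col):
    p=np.array([proj(c,(x+d/2*np.cos(q),y+d/2*np.sin(q),z)) for q in np.linspace(0,6.28,60)])
    p=((p+0.5)*4); cv2.polylines(img,[np.round(p-2).astype(np.int32)],True,col,1)
A=cv2.resize(a,None,fx=4,fy=4);B=cv2.resize(b,None,fx=4,fy=4)
for img,c in((A,s),(B,t)):
    ring(img,c,645.7,31.1,54,40,(0,255,0)); ring(img,c,630,-164.1,54,40,(0,255,0)); ring(img,c,471.1,87.6,120,27,(0,255,0)); ring(img,c,471.1,87.6,0,34,(255,255,0)); ring(img,c,471.1,87.6,10,34,(255,255,0))
def crop(I,u,v): return I[int(v*4)-130:int(v*4)+130,int(u*4)-130:int(u*4)+130]
out=np.vstack([np.hstack([crop(A,330,258),crop(A,269,172),crop(A,224,347)]),np.hstack([crop(B,273,127),crop(B,236,237),crop(B,396,137)])])
cv2.imwrite('pics/ov.png',out)
for z in(70,80,90):print(z,onz(t,257.5,280.5,z),onz(t,189.5,214.5,z))
print('foot',onz(t,240.4,236.8,5))
print(read_q(), ik([470,87,150],[np.pi,0,.8]), ik([470,87,150],[np.pi,0,.8-np.pi]))
E
```

```text
70 [404.04139714  53.29630434  70.        ] [504.73786162 158.94888376  70.        ]
80 [405.03517704  52.65342284  80.        ] [504.32751362 156.83276549  80.        ]
90 [406.02895694  52.01054135  90.        ] [503.91716562 154.71664722  90.        ]
foot [470.2237927   86.26938399   5.        ]
[ 1.13739645  0.43514984  0.02497731  1.57399711 -0.01161669  1.134026
 -0.07508522] [ 0.31742251  0.33964633 -0.76633288  1.92749307  0.28124765  0.98345695
 -1.34911518] [ 0.5110657   0.43563588 -1.05626307  1.91519351  0.43854696  1.04538075
  1.63759247]
```

View pics/ov.png

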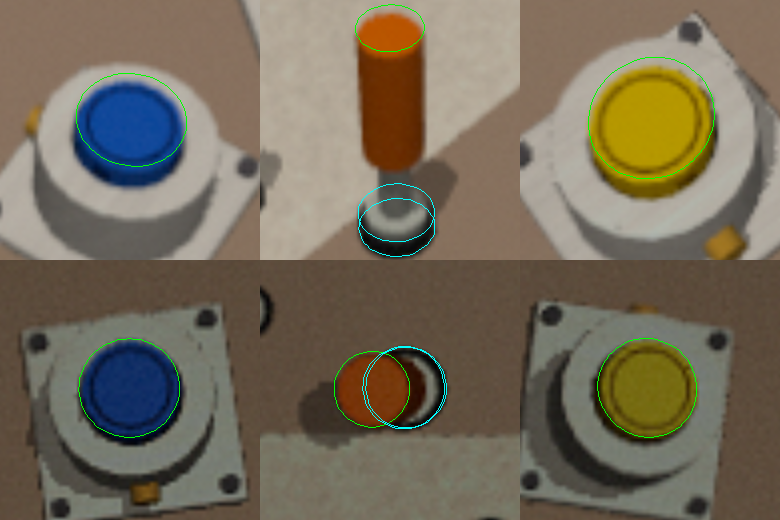

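The overlays match within about 2 px in the scene view (a 2 mm calibration bias) and closely in the top view. The middle pusher measures 25.6 mm at 120 mm height, and both its foot and handle top fit the given size. Now I'll grasp it, with the jaws set across the line of the small pushers.

```bash
python3 - <<'E'
from h import *
o=[np.pi,0,.81]
for p in([471,87,230],[471,87,73],[646,31,200],[646,31,120]): print(ik(p,o))
move_to([471,87,230],o); gripper_to(70)
line_to([471,87,73],150)
print(read_tcp_pos(),read_force()); snap('scene','g0')
gripper_to(10,55); print(read_gripper_width(),read_time(),read_force())
line_to([471,87,85],40); dwell(.2)
snap('scene','g1'); snap('top','g1t'); print(read_gripper_width(),read_time(),read_force(),read_tcp_pos())
A=cv2.imread('pics/g0.png');B=cv2.imread('pics/g1.png');C=cv2.imread('pics/g1t.png')
cv2.imwrite('pics/g.png',np.hstack([cv2.resize(x,None,fx=2,fy=2) for x in(A[60:260,190:390],B[60:260,190:390])]))
E
```

```text
[ 0.37550746  0.26101303 -0.81205358  1.80745318  0.20569392  1.16024881
 -1.26320645]
[ 0.24791516  0.43916896 -0.70212174  2.01675166  0.38556032  0.81857651
 -1.43684253]
[ 0.22269228  0.52634459 -0.55389812  1.46544933  0.28415869  1.23028131
 -1.12641208]
[ 0.17639406  0.57918673 -0.47434215  1.56900695  0.28999704  1.06395875
 -1.13410114]
[471.58432138  87.30468256  73.70380255] [0.98286896 0.33832313 0.41236273]
25.32730148358064 5.3083 [-0.0021494  -0.54711232  0.97020426]
25.17608118226607 6.0583 [ 0.41058216  0.72113153 -1.44839635] [470.89784955  86.98674066  84.85641258]
```

View pics/g.png

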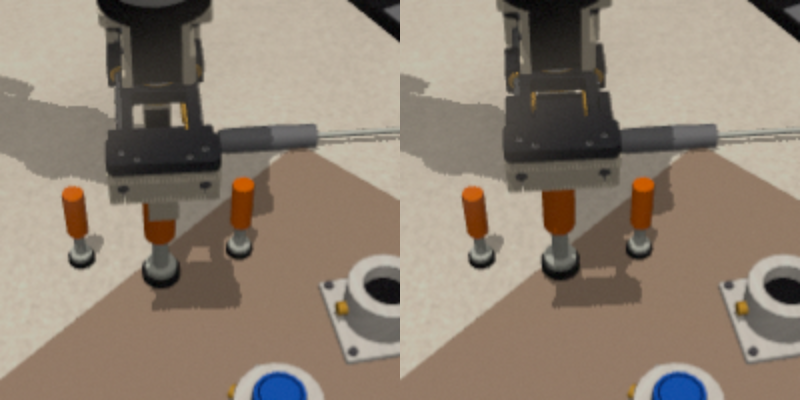

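The pusher is held upright about 11 mm off the bench. Next I'll carry it above the blue cap and check alignment in the images.

```bash
python3 - <<'E'
from h import *
line_to([471,87,165],150)
line_to([646,31,165],150)
line_to([646,31,137],80); dwell(.3)
c=snap('scene','p0'); t=snap('top','p0t'); print(read_gripper_width(),read_time(),read_force(),read_tcp_pos(),read_orientation())
z=read_tcp_pos()[2]-73.5; print(z)
A=cv2.resize(cv2.imread('pics/p0.png')[140:340,230:430],None,fx=4,fy=4)[:600]
def ring(x,y,z,d,col):
    p=np.array([proj(c,(x+d/2*np.cos(q),y+d/2*np.sin(q),z)) for q in np.linspace(0,6.28,60)])
    cv2.polylines(A,[np.round((p-[230,140]+.5)*4-2).astype(np.int32)],True,col,1)
ring(646,31,z,34,(255,255,0)); ring(645.7,31.1,54,40,(0,255,0))
cv2.imwrite('pics/p0z.png',A)
E
```

```text
25.165782476130538 9.0167 [ 0.17315441  0.58421875 -1.22524875] [646.13720402  31.04740236 137.27354441] [ 3.14131409e+00 -3.15885404e-04  8.09973795e-01]
63.77354440539767
```

View pics/p0z.png

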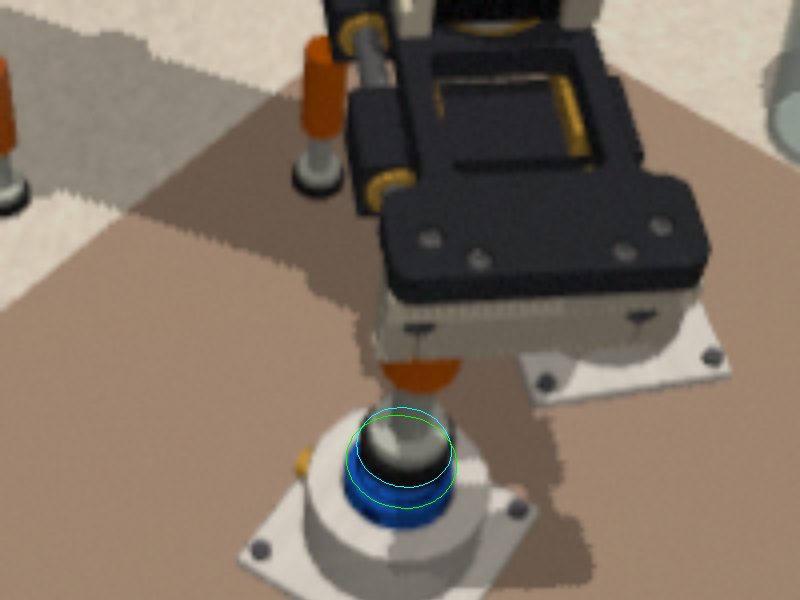

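View pics/p0t.png

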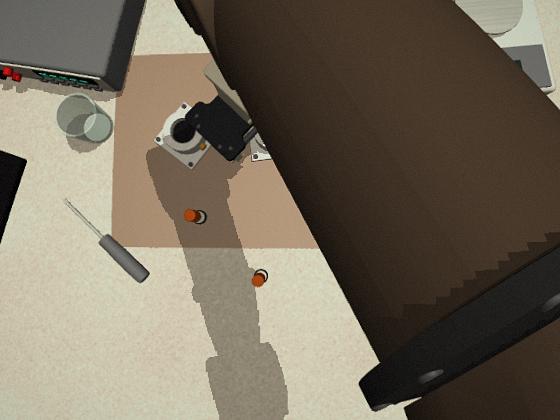

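The top view is blocked by the arm. In the scene view the foot sits just over the blue cap, foot centre about (405,448) in the zoom, and the two views disagree by about 2 to 3 mm. I'll split the difference and press in small steps while watching the force.

```bash
python3 - <<'E'
from h import *
line_to([646.8,29.7,137],60); line_to([646.8,29.7,129],40); dwell(.1); f0=read_force()[2]; print(f0)
z=129
while z>112:
    z-=0.75; line_to([646.8,29.7,z],8)
    f=read_force()-[0,0,f0]; print(round(z,2),np.round(read_tcp_pos()[2],2),np.round(f,1),round(read_gripper_width(),2))
    if f[2]>26: break
dwell(.2); print(read_force(),read_tcp_pos(),read_time())
c=snap('scene','p1')
cv2.imwrite('pics/p1z.png',cv2.resize(cv2.imread('pics/p1.png')[140:340,230:430],None,fx=4,fy=4)[:600])
E
```

```text
-0.9512441542440879
128.25 128.3 [ 0.5 -0.3 -0.2] 25.38
127.5 127.46 [ 0.6  0.5 -0.9] 24.98
126.75 126.97 [0.2 1.  1.9] 25.22
126.0 126.59 [-1.2  0.4  6.1] 25.27
125.25 125.81 [-0.2 -0.3  6.4] 25.2
124.5 125.05 [-0.9  0.6  5.5] 25.25
123.75 124.31 [-0.7  1.1  6.4] 25.31
123.0 123.55 [-0.9 -0.4  6.6] 25.3
122.25 122.82 [-0.5  1.2  6. ] 25.43
121.5 122.04 [0.2 0.3 5.9] 25.45
120.75 121.28 [-1. -0.  6.] 25.25
120.0 120.55 [-0.6  0.7  6.1] 24.99
119.25 119.78 [ 0.1 -0.1  6.3] 25.47
118.5 119.04 [-0.9 -0.   6.7] 25.5
117.75 118.92 [-2.1 -0.6 10.6] 25.24
117.0 118.88 [-1.   0.8 14.2] 25.26
116.25 118.84 [-2.9 -0.1 18.5] 25.22
115.5 118.76 [-3.  -1.4 23.5] 25.46
114.75 118.73 [-3.9 -0.1 27.3] 25.1
[-3.96839521  0.12816782 26.32783264] [649.15600475  31.0455336  118.73382349] 14.6667
```

View pics/p1z.png

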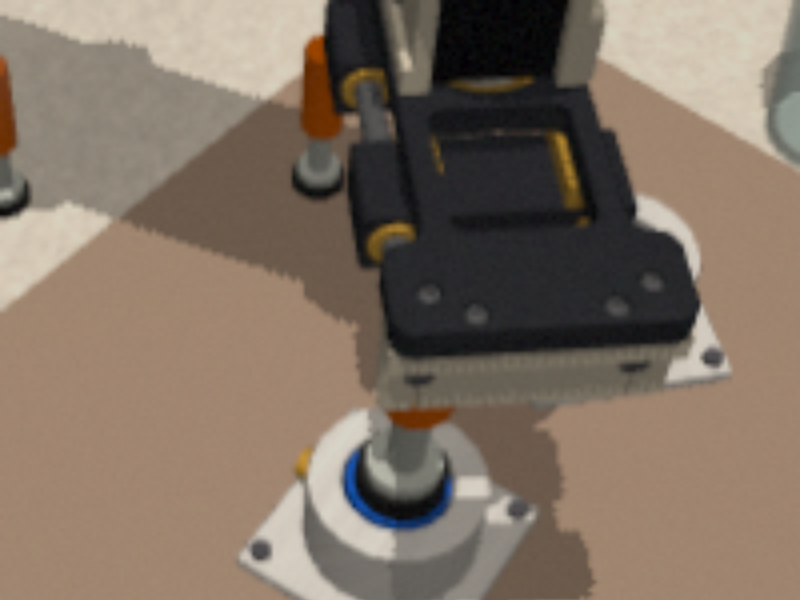

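The foot contacted at TCP z ≈126.7 and met a hard stop at ≈118.9. That is about 7.9 mm of travel, with force rising to 27 N at the stop. The picture shows the foot centred on the cap, with an even blue ring level with the rim. Next I'll lift, check, and carry the pusher back.

```bash
python3 - <<'E'
from h import *
line_to([646.8,29.7,119],20); line_to([646.8,29.7,165],100)
line_to([471,87,165],150); line_to([471,87,82],100); dwell(.3)
c=snap('scene','b0'); print(read_gripper_width(),read_time(),read_force(),read_tcp_pos(),read_orientation())
cv2.imwrite('pics/b0z.png',cv2.resize(cv2.imread('pics/b0.png')[110:310,190:390],None,fx=3,fy=3))
E
```

```text
25.35035819546512 18.4083 [ 0.37022166 -0.30529968 -0.668339  ] [471.18215621  86.9563188   82.2589408 ] [ 3.14118195e+00 -3.40932524e-04  8.09848176e-01]
```

View pics/b0z.png

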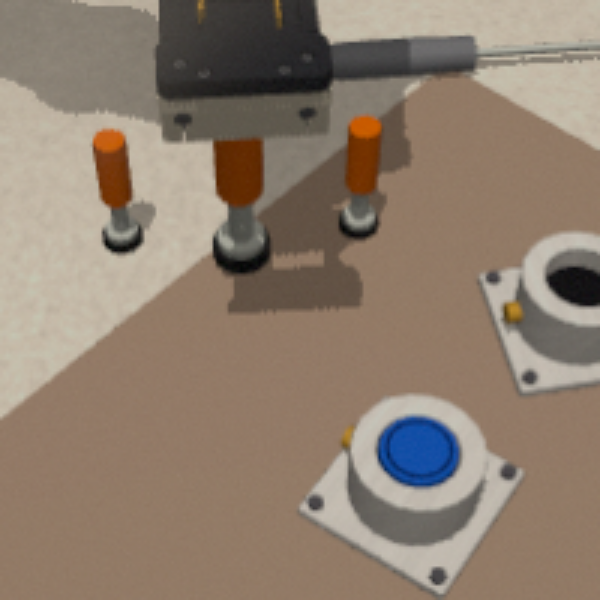

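The blue cap at (418,450) in the zoom is now almost level with the rim, and the pusher hangs upright over its old spot. Now I'll set it down.

```bash
python3 - <<'E'
from h import *
f0=read_force()[2]; line_to([471,87,75],30); z=75
while z>70:
    z-=0.5; line_to([471,87,z],10); f=read_force()[2]-f0
    print(z,round(read_tcp_pos()[2],2),round(f,1))
    if f>4.5: break
dwell(.2)
p=read_tcp_pos(); gripper_to(45); dwell(.2); gripper_to(70); line_to([p[0],p[1],230],120)
dwell(.3); snap('scene','e0'); print(read_time())
move_j([1.137,0.434,0.025,1.573,-0.012,1.134,-0.075]); dwell(.2)
snap('scene','e1'); t=snap('top','e1t'); print(read_time(),read_force())
E
python3 - <<'E'
import cv2,numpy as np
a=cv2.imread('pics/e1.png')[110:390,170:430]; b=cv2.imread('pics/e1t.png')[90:300,150:430]
cv2.imwrite('pics/ez.png',np.hstack([cv2.resize(a,(400,431)),cv2.resize(b,(400,300)).copy() if 0 else cv2.copyMakeBorder(cv2.resize(b,(400,300)),0,131,0,0,0)]))
E
```

```text
74.5 74.53 0.1
74.0 74.0 -1.3
73.5 73.5 0.1
73.0 73.03 -0.4
72.5 72.93 6.2
23.4583
26.3417 [ 0.16266438 -0.25197689 -0.29457485]
```

View pics/ez.png

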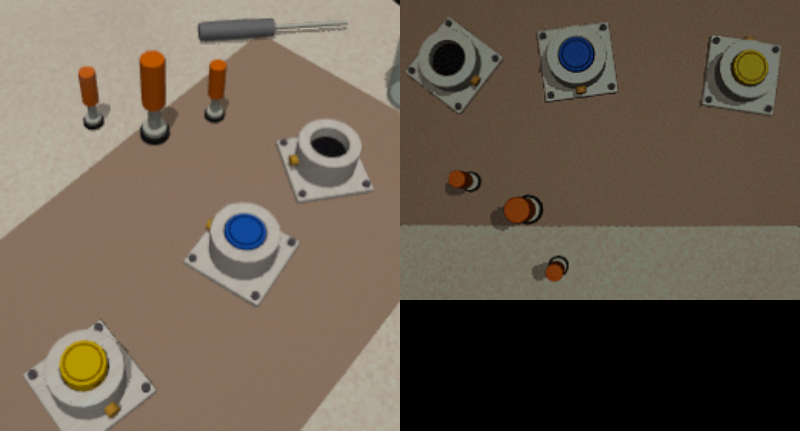

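The pusher stands upright and free at its old spot, the blue cap is flush and the yellow cap still stands up. I'm handing the job in.

```bash
python3 -c "
from cell import *
print(close_job())"
```

```text
the job is handed in; nothing more can be done
None
```

I took the large orange-handled pusher (120 mm), pressed the blue cap home with it, stood it upright where it had been, let go and handed the job in. The clock read 26.3 s at my last check, against the 42 s limit.

- **Blue cap:** the foot touched at TCP height ≈126.7 mm and met a hard stop at ≈118.9 mm, about 7.9 mm of travel. I held about 27 N at the stop. In the last pictures the cap is almost level with the rim, as it should be when home.
- **Yellow cap and the rest:** the yellow cap still stands up, and neither small pusher nor any cell moved. The arm was back at its start pose, touching nothing.
- **Pusher:** it touched the bench at the expected height, and both last views show it upright and free.
- **What disagreed:** the two cameras differed by 2 to 3 mm on where the blue cap was, so I aimed between them, and the picture at the stop showed the foot centred. The arm gave about 2.5 mm sideways under the full press.

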